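# Slide the jar tray home under the bench shelf

### The job

Take the steel jar tray by its upright grip and slide it along the bench, grip towards you, between the guide rails under the low wooden shelf, and push it fully home: its sprung stop at the back must be pressed in until it comes up hard, wherever that is. Push firmly but gently and do not force it against the rails or ram the stop; keep the tray flat, its jars standing and everything clear of the shelf, leave all other things alone, then let go with the tray staying home.

Things in the scene. Friction and masses are not known exactly. Their poses are not given: they have to be found in the camera images.
- tray: Steel tray lying on the bench: open box 120 (x) x 110 (y) x 25 mm high with four pockets and two loose jars; about 0.45 kg (varies), drags with 2 to 5 N, more if pressed down. Origin: centre of the box's underside. Own +x points from the grip to the rear edge that goes in first (60 mm from the origin), +z up. The tray's friction holds it against the pressed-in stop once let go.
- tray_grip (a point): Centre of the tray's upright grip: a steel block 40 mm long (tray x), 14 mm thick (tray y), top 61 mm above the bench, on a flat 6 mm tongue. The point is 42 mm above the tray's underside, 125 mm from its origin towards tray -x. Pinch it across its thickness from above; the tray is too nose-heavy to lift by it: slide it along the bench.
- jar_a_mid (a point): Centre of a brown jar with white cap, 36 mm across, 50 mm high, standing loose in the tray's rear left pocket (54 mm above the bench at its top). z axis up.
- jar_b_mid (a point): The same kind of jar, in the tray's front right pocket.
- shelf: Low wooden shelf (the overhang), fixed: board 200 deep (x) x 270 wide (y) x 16 mm, underside 70 mm above the bench, on side panels; fixed stock on it reaches 170 mm. Origin: on the bench below the middle of the board's front edge; +x points inwards, away from the robot. When home, the tray's x is along shelf x and its origin 30 to 70 mm inside (stop's setting); the grip stays 55 to 95 mm in front of the edge.
- rails: Two fixed aluminium guide rails on the bench under the shelf, 18 mm high, along shelf x, 114 mm apart inside (2 mm free each side of the tray), centred on shelf y = 0, from shelf x = 0 to 150 mm; ahead of that they flare out (shelf x = 0 to -38 mm) to a mouth about 140 mm wide. Origin and axes as the shelf.
- stop: Cross bar under the shelf, at shelf x = 178 mm; carries a sprung rubber pad (50 mm wide) on an adjusting screw. Origin and axes are the shelf's, NOT the pad's: the pad's setting differs each time by up to 40 mm, is not reported, must be felt. It meets the tray's rear edge at tray origin shelf x = 22 to 62 mm, gives 8 mm on a soft spring (0.5 to 1.3 N), then is hard; keep pushes under 20 N.
- amber_bottle: Bystander, loose: tall brown glass bottle, 90 mm across, 200 mm high, on the bench to the robot's left. Origin: centre of its underside.
- white_bottle: Bystander, loose: white plastic bottle, 80 mm across, 170 mm high, on the bench to the right. Origin: centre of its underside.
- beaker: Bystander, loose: small glass beaker, 60 mm across, 75 mm high, on the bench close beside the shelf's right end. Origin: centre of its underside.
- petri_dish: Bystander, loose: flat clear dish, 90 mm across, 18 mm high, on the bench close beside the shelf's left end. Origin: centre of its underside.
- spatula: Bystander, loose: steel spatula 190 mm long lying on the bench to the left. Origin: half-way along, at its underside.
- mortar: Bystander, loose: white ceramic bowl, 90 mm across, 50 mm high, on the bench to the right. Origin: centre of its underside.
Not all that is in view belongs to the job. What is shaped like the part that bears jar_b_mid but blue or pink is not meant.

How it is judged:
By the outcome, as a careful person would: the job done as asked, in the order asked, and still so for the second after the job is handed in, with the robot touching nothing.
It also fails if it takes over 67 s, if anything falls off the work surface, if the arm or the gripper's body presses on something with over 40 N, if the wrist force passes 120 N, or if a joint passes its speed limit or range.

### The arm

A 7-joint arm with a two-finger parallel gripper is mounted at the origin on the work surface. World frame = base frame: x ahead of the robot, y to its left, z up, the work surface at z = 0. Lengths are in m, angles in rad, forces in N, time in s.
With the tool pointing down it reaches from about 0.4 to 0.875 m from the base axis. Payload 6.5 kg.
Tool frame: the origin (TCP) lies midway between the tips of the shut fingers; the grasp point (between the pads) lies 19 mm behind it (ctrl.grip_point_offset is the distance from the TCP to the grasp point, in m); z points along the fingers, y is the line along which they close (so a half turn about z gives the same grasp; the last joint's range is limited). The gripper opens to 85 mm and grips with 20 to 120 N. Pads are 22 mm wide; open, the fingers measure 114 mm over their backs; the gripper's body (76 mm by 85 mm) begins 54 mm behind the grasp point. The pads swing forward as they close: fully open they stand 13 mm farther back than shut.
Start: joints at [-1.352, 0.536, -0.004, 1.538, 0.003, 1.067, -0.071], TCP at [0.183, 0.624, 0.231] pointing down, gripper open.
Joint ranges: [-2.7, 2.7], [-0.37, 2.16], [-1.27, 1.26], [0.24, 2.4], [-1.31, 4.45], [0.19, 1.91], [-2.76, 2.76]. Speed limits (rad/s): [2.39, 2.39, 3.14, 3.14, 3.14, 3.14, 3.14].

### API

Orientations are given as a unit quaternion [w, x, y, z].
In Python, from bench import monitor, snapshot, camera_model, ticket, ctrl gives the robot as it stands.
- The arm moves only by the tool move_arm, never from a script. Its argument "commands" is a list of rows, each a list of 3 entries, a list of its own where there are three numbers: the shift along the tool's x, y, z in mm, then the turn, a rotation vector about the tool's x, y, z in rad, then the closure, from 0 (fully open) to 1 (shut). A call has 1 to 12 rows; each row shifts and turns the commanded pose from where the row before left it, along the tool's axes as they then stand; what a row does not reach is not made up. A row lasts 1/10 s, in which the tool goes at most 50 mm and 8.59 degrees, less where a joint would pass 70% of its speed; a pose out of reach is approached as far as the arm can. A call with a gripper value outside its range is refused whole. The fingers move at their own pace and stop on an object; the grip force is fixed at half the most. Time passes only in rows, so rows that do not move let the fingers close. It gives the time, the measured TCP pose, the force, the opening and the grip force at its end, in the units of the state.
- monitor.get_state(): the state, without advancing time (a new reading comes with each control period).
- snapshot(name): name is "scene" or "side" or "wrist"; returns (picture, depth): 420x560x3 uint8, red, green, blue; 420x560 float32, m along the optical axis (not along the pixel's ray), 0 where there is no reading.
- camera_model(name): a dict with "fx", "fy", "cx", "cy" (pixels), "k1" (the pictures are not rectified: a ray, as slopes to the right and down, at radius r is drawn at 1 + k1 r^2 times it, then the intrinsics apply), "extrinsics" (4x4, takes a point from camera to world coordinates). Camera axes: x right, y up, looking along -z (the intrinsics and any distortion apply to the point x, -y, -z); pixel columns grow to the right and rows downward; lengths in m; the calibration is good to about 2 mm. A picture is of the moment at which its call begins: read the wrist's pose just before it. camera_model takes no time and is no camera call; for the wrist camera it gives the pose at the moment of the call.
- ticket.job_done(): hands the job in; it is judged then, once.
The state is a dict: "clock": time; "q": joint angles; "qd": joint speeds; "tau": joint torques, N m; "position": TCP position; "orientation": TCP orientation; "force": force on the tool from outside, world axes, zero at the start; "ft_torque": the same for the moment, N m; "width": opening from 0.0 (shut) to 1.0 (fully open); "grasp_force": force on a finger pad.
Only numpy, scipy, OpenCV 4.12 (cv2) and the standard library are available. Lean on these libraries where they do the work, as an engineer would, in place of code of your own. Each camera call takes 0.05 s, during which the arm holds its last target. There are 200 camera calls.

## Working session

There is one attempt and no reset: what is moved stays moved. The work goes in short steps, Python scripts to look and compute and a tool call to move; the robot and the scene stay as the last step left them, time stands still between calls to the robot, and variables do not carry over. Pictures are saved under pics/ and viewed, at most 10 in all, crops included, and the job is handed in when it is done.

Besides the shell and the picture viewer there is one more tool, called after ">>>" as name([rows], argument=value, ...), one row to a line, values as JSON. move_arm: Moves the arm, as the interface text tells. Its arguments: {"type":"object","properties":{"commands":{"type":"array"}},"required":["commands"]}

```bash
mkdir -p pics; cat > h.py <<'E'
import numpy as np,cv2
from bench import monitor,snapshot,camera_model,ticket,ctrl
def take(n,f):
    m=camera_model(n);p,d=snapshot(n);cv2.imwrite(f'pics/{f}.png',p[:,:,::-1]);np.savez(f'pics/{f}.npz',p=p,d=d,**{k:np.array(v) for k,v in m.items()});return p,d,m
def load(f):
    z=np.load(f'pics/{f}.npz');return z['p'],z['d'],{k:z[k] for k in z.files if k not in 'pd'}
def rays(m,uv):
    uv=np.atleast_2d(np.array(uv,float));s=np.c_[(uv[:,0]-m['cx'])/m['fx'],(uv[:,1]-m['cy'])/m['fy']];x=s.copy()
    for _ in range(20): x=s/(1+m['k1']*(x**2).sum(1,keepdims=True))
    return np.c_[x[:,0],-x[:,1],-np.ones(len(x))]
def onplane(m,uv,z):
    E=np.array(m['extrinsics']);r=rays(m,uv)@E[:3,:3].T;o=E[:3,3];return o+r*((z-o[2])/r[:,2])[:,None]
def cloud(m,d,uv):
    uv=np.atleast_2d(np.array(uv,int));E=np.array(m['extrinsics']);return (rays(m,uv)*d[uv[:,1],uv[:,0]][:,None])@E[:3,:3].T+E[:3,3]
E
python3 - <<'E'
from h import *
a=take('scene','s1');b=take('side','d1')
print(camera_model('scene')['extrinsics'],camera_model('side')['extrinsics'])
print(monitor.get_state(),ctrl.grip_point_offset)
E
```

```text
[[ 0.43217699 -0.49402691  0.75442724  1.47531595]
 [ 0.90175789  0.24367898 -0.35700598 -0.40953424]
 [-0.0074675   0.83460049  0.55080511  0.70205208]
 [ 0.          0.          0.          1.        ]] [[-0.91941319  0.22276485 -0.3241222   0.28012188]
 [-0.39281887 -0.47968243  0.7846006   0.76977017]
 [ 0.01930571  0.84869346  0.52853259  0.58979745]
 [ 0.          0.          0.          1.        ]]
{'clock': 0.1, 'q': array([-1.35221063,  0.5370955 , -0.00445415,  1.53877914,  0.00263192,
        1.06732409, -0.07121124]), 'qd': array([ 0.00178925, -0.00372865,  0.00056879, -0.00143124, -0.00059692,
       -0.00135154, -0.00093766]), 'tau': array([ 3.37345278e-03, -5.84568286e+01,  1.05191510e+00, -2.59774053e+01,
        1.25433225e-02,  4.65949473e-03,  2.81762944e-06]), 'position': array([0.18246958, 0.62325725, 0.23049539]), 'orientation': array([-4.47187015e-05,  1.41867924e-01,  9.89885272e-01, -7.98982176e-04]), 'force': array([-0.08580507,  0.11764041, -0.66903053]), 'ft_torque': array([0.01572589, 0.03500765, 0.02304418]), 'grasp_force': 0.0, 'width': 1.0002376960152377} 0.0187
```

View pics/s1.png

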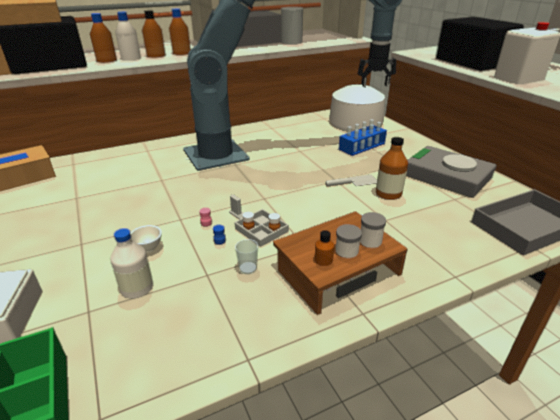

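View pics/d1.png

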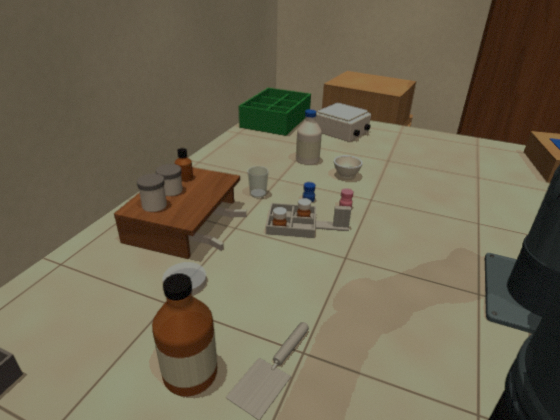

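Scene view: the tray is at (262,226) with its grip at (235,204), and the two brown jars with white caps are at (250,222) and (274,220). The shelf is at (340,255). Look-alikes: blue jar (219,235) and pink jar (206,217), both loose on the bench, so not meant. The other brown bottles, (325,248) on the shelf and the large amber one at (391,170), are also not jars of the tray. In the side view the tray is at (292,220), its grip at (342,216), blue at (309,192) and pink at (346,198).

```bash
python3 - <<'E'
from h import *
C={}
for f,box in(('s1',(190,180,420,310)),('d1',(110,150,370,300))):
    p,d,m=load(f);u,v=np.meshgrid(range(box[0],box[2]),range(box[1],box[3]));uv=np.c_[u.ravel(),v.ravel()]
    X=cloud(m,d,uv);c=p[uv[:,1],uv[:,0]].astype(int);ok=d[uv[:,1],uv[:,0]]>0;X,c,uv=X[ok],c[ok],uv[ok]
    sat=c.max(1)-c.min(1)
    br=(X[:,2]>.078)&(X[:,2]<.093)&(c[:,0]-c[:,2]>40)
    r=cv2.minAreaRect(X[br][:,:2].astype(np.float32)*1000);print(f,'shelf',br.sum(),X[br][:,2].mean(),r,cv2.boxPoints(r).round(0).tolist())
    n,lab=0,None
    g=np.zeros(p.shape[:2],np.uint8);t=(X[:,2]>.006)&(X[:,2]<.068);g[uv[t,1],uv[t,0]]=1
    n,lab,st,_=cv2.connectedComponentsWithStats(g)
    for i in range(1,n):
        if st[i,4]<60: continue
        k=lab[uv[:,1],uv[:,0]]==i;Y=X[k]
        print(' comp',st[i],(np.median(Y,0)*1000).round(),'rng',(Y.min(0)*1000).round(),(Y.max(0)*1000).round(),c[k].mean(0).round())
b=load('s1')[0][190:270,190:310,::-1];cc=load('d1')[0][170:250,250:370,::-1]
cv2.imwrite('pics/crop1.png',cv2.resize(np.vstack([b,cc]),None,fx=3.7,fy=3.7,interpolation=cv2.INTER_CUBIC))
E
```

```text
s1 shelf 3911 0.08539235944536296 ((820.0281982421875, 61.779014587402344), (204.33946228027344, 272.1159973144531), 4.955190658569336) [[706.0, 189.0], [730.0, -83.0], [934.0, -65.0], [910.0, 206.0]]
 comp [326 180  28   5  98] [435. 300.  13.] rng [415. 266.   6.] [447. 370.  22.] [156. 153. 136.]
 comp [376 180  29  19 444] [596. 403.  37.] rng [529. 383.   6.] [610. 462.  68.] [122. 107.  79.]
 comp [ 230  194   59   51 1251] [566. -64.  22.] rng [ 430. -113.    6.] [642.  25.  63.] [131. 124. 109.]
 comp [199 207  13  19 191] [ 474. -184.   36.] rng [ 445. -200.    6.] [ 484. -166.   54.] [171. 105. 110.]
 comp [213 224  13  20 215] [ 579. -176.   36.] rng [ 553. -191.    6.] [ 588. -158.   53.] [ 43.  75. 126.]
 comp [237 241  20  12 168] [ 688. -136.   55.] rng [ 681. -163.   34.] [ 713. -117.   68.] [166. 174. 147.]
 comp [236 251  22  22 341] [ 732. -153.   39.] rng [ 708. -173.    6.] [ 741. -122.   68.] [148. 155. 141.]
 comp [277 250  46  60 859] [859. -68.  38.] rng [751. -78.   6.] [933. -48.  68.] [69. 43. 21.]
 comp [386 254  20  21 224] [899. 191.  29.] rng [862. 186
[... 570 characters left out ...]
   7  87] [ 723. -165.   60.] rng [ 695. -171.   50.] [ 739. -140.   68.] [118. 117.  98.]
 comp [248 175  20  22 332] [ 700. -120.   40.] rng [ 681. -152.    6.] [ 733. -110.   68.] [107. 105.  92.]
 comp [ 265  182   88   55 2216] [546. -65.  24.] rng [ 427. -195.    6.] [639.  30.  65.] [96. 86. 79.]
 comp [224 188  10  14  79] [756. -64.  20.] rng [750. -76.   6.] [775. -59.  46.] [58. 36. 20.]
 comp [214 207  32   9 192] [724.  -6.  15.] rng [688. -26.   6.] [771.   6.  22.] [98. 89. 76.]
 comp [ 115  219  109   39 1738] [797. 195.  33.] rng [675. 110.   6.] [909. 208.  68.] [65. 42. 25.]
 comp [163 262  43  32 643] [686. 244.  18.] rng [647. 210.   6.] [738. 289.  22.] [131. 130. 121.]
```

View pics/crop1.png

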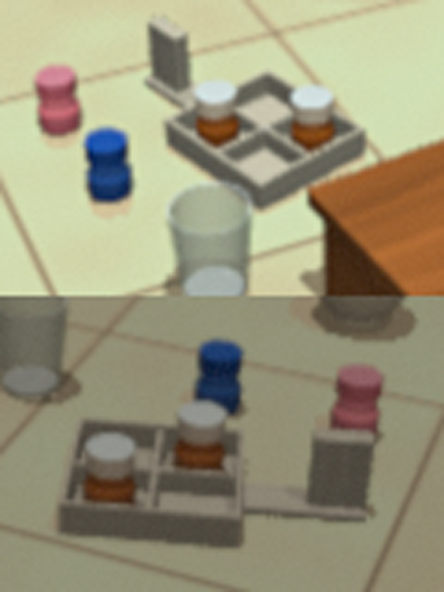

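The crop confirms it: the tray has two brown jars with white caps, and the grip is upright on its tongue. The blue and pink pieces stand apart on the bench.

```bash
cat > tray.py <<'E'
from h import *
def tray(f,box):
    p,d,m=load(f);u,v=np.meshgrid(range(box[0],box[2]),range(box[1],box[3]));uv=np.c_[u.ravel(),v.ravel()]
    X=cloud(m,d,uv);c=p[uv[:,1],uv[:,0]].astype(int);X,c=X[d[uv[:,1],uv[:,0]]>0],c[d[uv[:,1],uv[:,0]]>0]
    grey=(c.max(1)-c.min(1)<45)
    return X*1000,c,grey
if __name__=='__main__':
    G=[]
    for f,box in(('s1',(225,190,292,246)),('d1',(262,196,354,240))):
        X,c,grey=tray(f,box)
        t=grey&(X[:,2]>21)&(X[:,2]<29)&(X[:,0]>485)&(X[:,0]<660)&(X[:,1]>-130)
        r=cv2.minAreaRect(X[t][:,:2].astype(np.float32));print(f,'rim',t.sum(),np.round(r[0]),np.round(r[1]),r[2])
        g=grey&(X[:,2]>12)&(X[:,2]<66)&(X[:,0]<482)&(X[:,1]>-140);Y=X[g]
        r=cv2.minAreaRect(Y[:,:2].astype(np.float32));print(' grip',g.sum(),np.round(r[0]),np.round(r[1]),r[2],Y.max(0).round(),Y.min(0).round())
        k=g&(X[:,2]>57);print(' top',k.sum(),X[k].mean(0).round(1),X[k].min(0).round(),X[k].max(0).round())
        w=(c.min(1)>120)&(X[:,2]>49)&(X[:,2]<58)&(X[:,0]>485);Y=X[w]
        if w.sum()>4:
            _,l,ce=cv2.kmeans(Y.astype(np.float32),2,None,(3,50,.1),5,0);print(' caps',ce.round(),w.sum())
E
python3 tray.py
```

```text
s1 rim 245 [568. -43.] [123. 114.] 16.130002975463867
 grip 165 [450. -80.] [44. 17.] 17.094980239868164 [472. -67.  63.] [430. -92.  12.]
 top 36 [451.4 -80.2  60.5] [432. -91.  57.] [469. -69.  63.]
 caps [[567. -84.  54.]
 [590. -11.  54.]] 142
d1 rim 350 [569. -41.] [120. 118.] 16.734394073486328
 grip 323 [449. -75.] [41. 21.] 3.823643922805786 [470. -63.  65.] [429. -86.  12.]
 top 69 [448.5 -74.4  60.7] [430. -86.  57.] [470. -65.  65.]
 caps [[588.  -7.  54.]
 [547. -71.  55.]] 132
```

>>> move_arm([
  [[-36,-18,-4],[0,0,0],0],
  [[-36,-18,-4],[0,0,0],0],
  [[-36,-18,-4],[0,0,0],0],
  [[-36,-18,-4],[0,0,0],0],
  [[-36,-18,-4],[0,0,0],0],
  [[-36,-18,-4],[0,0,0],0],
  [[-36,-18,-4],[0,0,0],0],
  [[-36,-18,-4],[0,0,0],0],
  [[-20,-33,0],[0,0,0],0],
  [[-20,-33,0],[0,0,0],0],
  [[-20,-33,0],[0,0,0],0],
  [[-20,-33,0],[0,0,0],0],
])

```text
clock: 1.3
position: [0.4582, 0.2538, 0.263]
orientation: [-0.0, 0.142, 0.99, -0.0]
force: [1.0, -0.3, -0.2]
width: 0.998
grasp_force: 0.0
```

>>> move_arm([
  [[-20,-33,0],[0,0,0],0],
  [[-20,-33,0],[0,0,0],0],
  [[-20,-33,0],[0,0,0],0],
  [[-20,-33,0],[0,0,0],0],
  [[0,-36,0],[0,0,0],0],
  [[0,-36,0],[0,0,0],0],
  [[0,-36,0],[0,0,0],0],
  [[0,-36,0],[0,0,0],0],
  [[0,-36,0],[0,0,0],0],
  [[0,0,0],[0,0,0.12],0],
  [[0,0,0],[0,0,0.12],0],
  [[0,0,0],[0,0,0.12],0],
])

```text
clock: 2.5
position: [0.447, -0.0667, 0.2631]
orientation: [-0.0, 0.32, 0.948, -0.0]
force: [0.0, -0.4, -1.7]
width: 0.999
grasp_force: 0.0
```

>>> move_arm([
  [[0,0,0],[0,0,0.12],0],
  [[0,0,0],[0,0,0.12],0],
  [[0,0,0],[0,0,0.12],0],
  [[0,0,0],[0,0,0.12],0],
  [[0,0,0],[0,0,0.12],0],
  [[0,0,0],[0,0,0.12],0],
  [[0,0,0],[0,0,0.12],0],
  [[0,0,0],[0,0,0.12],0],
  [[0,0,0],[0,0,0.12],0],
  [[0,0,0],[0,0,0.12],0],
  [[0,0,0],[0,0,0.12],0],
  [[0,0,0],[0,0,0.12],0],
])

```text
clock: 3.7
position: [0.4471, -0.0663, 0.2631]
orientation: [-0.0, 0.865, 0.502, -0.0]
force: [-0.0, -0.2, 0.7]
width: 0.999
grasp_force: 0.0
```

>>> move_arm([
  [[0,0,0],[0,0,0.12],0],
  [[0,0,0],[0,0,0.12],0],
  [[0,0,0],[0,0,0.12],0],
  [[0,0,0],[0,0,0.12],0],
  [[0,0,0],[0,0,0.12],0],
  [[0,0,0],[0,0,0.12],0],
  [[0,0,0],[0,0,0.05],0],
  [[0,0,0],[0,0,0],0],
  [[0,0,0],[0,0,0],0],
])

```text
clock: 4.6
position: [0.4472, -0.0663, 0.2632]
orientation: [-0.0, 0.99, 0.144, -0.0]
force: [0.1, -0.2, -0.2]
width: 0.997
grasp_force: 0.0
```

```bash
cat >> h.py <<'E'
def pose():
    from scipy.spatial.transform import Rotation as R
    s=monitor.get_state();o=s['orientation'];M=R.from_quat([o[1],o[2],o[3],o[0]]).as_matrix()
    print('t',round(s['clock'],2),'p',(s['position']*1000).round(1),'yaw',np.degrees(np.arctan2(M[1,0],M[0,0])).round(2),'z',M[:,2].round(3),'F',s['force'].round(1),'w',round(s['width'],3),'gf',round(s['grasp_force'],1))
    return s,M
E
python3 - <<'E'
from h import *
pose();print(monitor.get_state()['q'].round(2));take('wrist','w1');take('scene','s2')
E
```

```text
t 4.6 p [447.2 -66.3 263.2] yaw 16.53 z [-0. -0. -1.] F [ 0.1 -0.2 -0.2] w 0.997 gf 0.0
[-0.51  0.17  0.63  2.03 -0.12  0.98 -1.1 ]
```

View pics/w1.png

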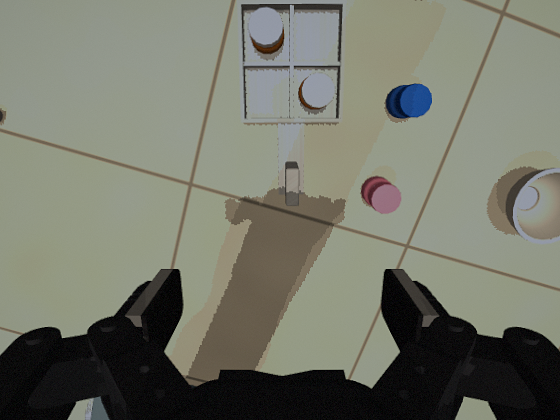

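The wrist view shows the tray squarely: its rim spans cols 240-342 and rows 2-124, and the grip top is at about (292,184). The pink (382,195) and blue (410,100) pieces stand clear of the fingers' path.

```bash
python3 - <<'E'
from h import *
p,d,m=load('w1')
u,v=np.meshgrid(range(225,360),range(0,215));uv=np.c_[u.ravel(),v.ravel()];X=cloud(m,d,uv)*1000;c=p[uv[:,1],uv[:,0]].astype(int)
k=(X[:,2]>54)&(X[:,2]<67)&(uv[:,1]>140);r=cv2.minAreaRect(uv[k].astype(np.float32));Y=onplane(m,cv2.boxPoints(r),.061)*1000
print('grip px',r,k.sum(),X[k][:,2].mean(),Y.round(1).tolist(),Y.mean(0))
P=X[k][:,:2];_,_,vt=np.linalg.svd(P-P.mean(0));print('mean',P.mean(0),np.degrees(np.arctan2(*vt[0][::-1]))%180)
k=(X[:,2]>20)&(X[:,2]<30)&(uv[:,1]<135);r=cv2.minAreaRect(uv[k].astype(np.float32));Y=onplane(m,cv2.boxPoints(r),.025)*1000
print('rim px',r,Y.round(1).tolist(),Y.mean(0),X[k][:,2].mean()); 
r2=cv2.minAreaRect(X[k][:,:2].astype(np.float32));print(r2)
E
```

```text
grip px ((292.0, 186.0), (38.0, 12.0), 90.0) 501 60.490546315980936 [[466.1, -65.1, 61.0], [469.6, -76.8, 61.0], [431.4, -88.7, 61.0], [427.8, -76.7, 61.0]] [448.68975033 -76.83442541  61.        ]
mean [448.76837793 -76.81976208] 17.191916117128358
rim px ((291.5, 60.99999237060547), (108.99998474121094, 121.99998474121094), 0.0) [[492.8, -2.0, 25.0], [608.2, 28.4, 25.0], [639.5, -76.1, 25.0], [526.6, -115.4, 25.0]] [566.76075785 -41.26864375  25.        ] 23.706880688304633
((566.9651489257812, -41.15283203125), (120.10269165039062, 111.04158020019531), 16.675050735473633)
```

>>> move_arm([
  [[-1.5,10.5,0],[0,0,0],0],
  [[0,0,40],[0,0,0],0],
  [[0,0,40],[0,0,0],0],
  [[0,0,40],[0,0,0],0],
  [[0,0,40],[0,0,0],0],
  [[0,0,30],[0,0,0],0],
  [[0,0,20],[0,0,0],0],
  [[0,0,15],[0,0,0],0],
  [[0,0,10],[0,0,0],0],
  [[0,0,4],[0,0,0],0],
  [[0,0,0],[0,0,0],0],
  [[0,0,0],[0,0,0],0],
])

```text
clock: 5.9
position: [0.4495, -0.0771, 0.0249]
orientation: [0.0, 0.99, 0.143, 0.001]
force: [0.2, 0.7, 0.4]
width: 0.998
grasp_force: 0.0
```

```bash
python3 - <<'E'
from h import *
pose();p,d,m=take('wrist','w2')
E
```

```text
t 5.9 p [449.5 -77.1  24.9] yaw 16.44 z [ 0.001 -0.    -1.   ] F [0.2 0.7 0.4] w 0.998 gf 0.0
```

View pics/w2.png

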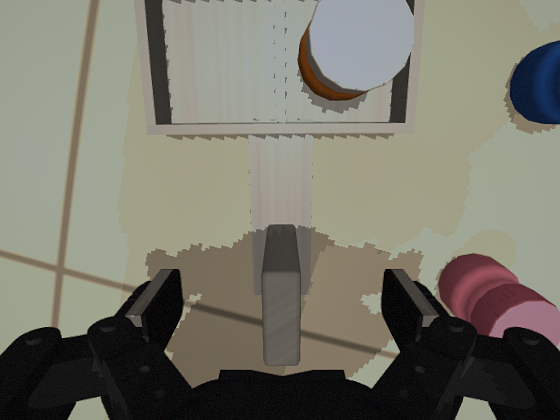

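The grip stands midway between the pads (col 281 against 282). The pink piece is clear to the right. Next I close.

>>> move_arm([
  [[0,0,0],[0,0,0],0.4],
  [[0,0,0],[0,0,0],0.6],
  [[0,0,0],[0,0,0],0.75],
  [[0,0,0],[0,0,0],0.9],
  [[0,0,0],[0,0,0],1],
  [[0,0,0],[0,0,0],1],
  [[0,0,0],[0,0,0],1],
  [[0,0,0],[0,0,0],1],
  [[0,0,0],[0,0,0],1],
  [[0,0,0],[0,0,0],1],
])

```text
clock: 6.95
position: [0.4489, -0.0768, 0.0244]
orientation: [-0.0, 0.99, 0.143, 0.0]
force: [-0.6, 0.4, 5.4]
width: 0.157
grasp_force: 59.4
```

```bash
python3 - <<'E'
from h import *
pose();p,d,m=take('wrist','w3')
u,v=np.meshgrid(range(0,560),range(0,220));uv=np.c_[u.ravel(),v.ravel()];X=cloud(m,d,uv)*1000
k=(X[:,2]>21)&(X[:,2]<28);r=cv2.minAreaRect(X[k][:,:2].astype(np.float32));print(r,k.sum())
E
```

```text
t 6.95 p [448.9 -76.8  24.4] yaw 16.44 z [ 0.  0. -1.] F [-0.6  0.4  5.4] w 0.157 gf 59.4
((542.5281982421875, -81.02764892578125), (50.02415084838867, 174.04464721679688), 16.549171447753906) 8452
```

>>> move_arm([
  [[0.5,-1,-0.4],[0,0,0],1],
  [[1.5,-3,0],[0,0,0.006],1],
  [[2.6,-5.2,0],[0,0,0.01],1],
  [[2.6,-5.2,0],[0,0,0.01],1],
  [[2.6,-5.2,0],[0,0,0.01],1],
  [[2.6,-5.2,0],[0,0,0.01],1],
  [[2.6,-5.2,0],[0,0,0.01],1],
  [[2.6,-5.2,0],[0,0,0.01],1],
  [[2.6,-5.2,0],[0,0,0.01],1],
  [[2.6,-5.2,0],[0,0,0.01],1],
  [[1.5,-3,0],[0,0,0.006],1],
  [[0.5,-1,0],[0,0,0],1],
])

```text
clock: 8.2
position: [0.4611, -0.0222, 0.0247]
orientation: [-0.0, 0.995, 0.098, 0.0]
force: [-1.6, -0.8, -2.8]
width: 0.15
grasp_force: 58.4
```

```bash
python3 - <<'E'
from h import *
pose()
E
```

```text
t 8.2 p [461.1 -22.2  24.7] yaw 11.2 z [ 0.  0. -1.] F [-1.6 -0.8 -2.8] w 0.15 gf 58.4
```

>>> move_arm([
  [[0.6,-1.1,0.2],[0,0,0.002],1],
  [[1.7,-3.3,0],[0,0,0.007],1],
  [[2.9,-5.5,0],[0,0,0.0115],1],
  [[2.9,-5.5,0],[0,0,0.0115],1],
  [[2.9,-5.5,0],[0,0,0.0115],1],
  [[2.9,-5.5,0],[0,0,0.0115],1],
  [[2.9,-5.5,0],[0,0,0.0115],1],
  [[2.9,-5.5,0],[0,0,0.0115],1],
  [[2.9,-5.5,0],[0,0,0.0115],1],
  [[2.9,-5.5,0],[0,0,0.0115],1],
  [[1.7,-3.3,0],[0,0,0.007],1],
  [[0.6,-1.1,0],[0,0,0.002],1],
])

```text
clock: 9.4
position: [0.481, 0.034, 0.0245]
orientation: [0.0, 0.999, 0.043, 0.0]
force: [-1.6, -2.1, -1.8]
width: 0.155
grasp_force: 58.7
```

>>> move_arm([
  [[0,0,0],[0,0,0],1],
  [[0,0,0],[0,0,0],1],
])

```text
clock: 9.6
position: [0.4811, 0.0337, 0.0245]
orientation: [-0.0, 0.999, 0.043, 0.0]
force: [0.5, 0.2, -3.2]
width: 0.157
grasp_force: 58.4
```

```bash
python3 - <<'E'
from h import *
pose();p,d,m=take('wrist','w4');take('scene','s4')
u,v=np.meshgrid(range(0,560),range(0,220));uv=np.c_[u.ravel(),v.ravel()];X=cloud(m,d,uv)*1000
b=p[:280];s=load('s4')[0][170:310,210:430]
cv2.imwrite('pics/c4.png',np.vstack([b,cv2.resize(s,(560,356))[:320]])[:600,:,::-1])
E
```

```text
t 9.6 p [481.1  33.7  24.5] yaw 4.89 z [ 0.001  0.    -1.   ] F [ 0.5  0.2 -3.2] w 0.157 gf 58.4
```

View pics/c4.png

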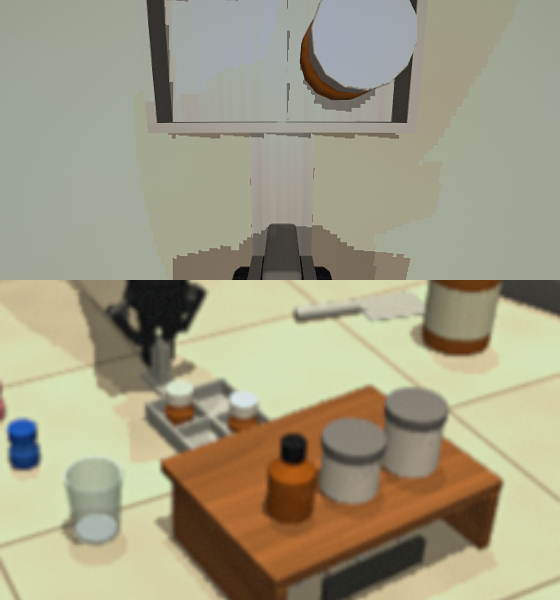

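The tray is squarely in line ahead of the shelf with both jars standing. The scene crop shows it just short of the board's edge. Next I check the alignment against the rails from the side camera.

```bash
python3 - <<'E'
from h import *
take('side','d4')
a=np.radians(4.9);A=np.array([[np.cos(a),np.sin(a)],[-np.sin(a),np.cos(a)]]);o=np.array([720,54.7])
for f in('d4','s4','w4'):
    p,d,m=load(f);u,v=np.meshgrid(range(0,560,1),range(0,420 if f!='w4' else 150));uv=np.c_[u.ravel(),v.ravel()]
    X=cloud(m,d,uv)*1000;c=p[uv[:,1],uv[:,0]].astype(int);S=(X[:,:2]-o)@A.T;ok=d[uv[:,1],uv[:,0]]>0
    k=ok&(X[:,2]>21)&(X[:,2]<29)&(c.max(1)-c.min(1)<45)&(S[:,0]>-190)&(S[:,0]<-42)&(abs(S[:,1])<75)
    if k.sum()>20:
        r=cv2.minAreaRect(S[k].astype(np.float32));print(f,'tray in shelf',k.sum(),r,S[k].min(0),S[k].max(0))
    k=ok&(X[:,2]>14)&(X[:,2]<21)&(S[:,0]>-44)&(S[:,0]<170)&(abs(S[:,1])>40)&(abs(S[:,1])<90)
    for sg in(1,-1):
        q=k&(np.sign(S[:,1])==sg)
        for lo in range(-40,160,20):
            j=q&(S[:,0]>lo)&(S[:,0]<lo+20)
            if j.sum()>5: print('  rail',sg,lo,j.sum(),S[j,1].min().round(1),np.median(S[j,1]).round(1),S[j,1].max().round(1))
p=load('d4')[0][150:290,120:340,::-1];cv2.imwrite('pics/c5.png',cv2.resize(p,None,fx=3.6,fy=3.6,interpolation=cv2.INTER_CUBIC))
E
```

```text
d4 tray in shelf 410 ((-115.09317779541016, -0.30161285400390625), (114.08859252929688, 120.79361724853516), 89.3967514038086) [-175.12973432  -57.54246948] [-54.56743203  56.99890827]
  rail 1 -40 35 65.5 75.1 81.6
  rail 1 -20 30 60.3 67.4 74.9
  rail 1 0 34 55.0 64.3 69.1
  rail 1 20 30 55.7 64.7 69.1
  rail -1 -40 27 -79.6 -68.7 -65.9
  rail -1 -20 34 -74.9 -62.4 -55.4
  rail -1 0 25 -65.3 -60.5 -54.2
  rail -1 20 26 -68.2 -58.3 -54.7
s4 tray in shelf 156 ((-124.97964477539062, -2.3168411254882812), (108.69676208496094, 112.3251953125), 0.256952166557312) [-179.46278049  -58.63175413] [-70.86680548  53.99602371]
w4 tray in shelf 6665 ((-151.2615966796875, -0.2118988037109375), (49.864681243896484, 111.12349700927734), 0.10275927931070328) [-176.17032596  -55.80721461] [-126.23795327   55.37953301]
```

View pics/c5.png

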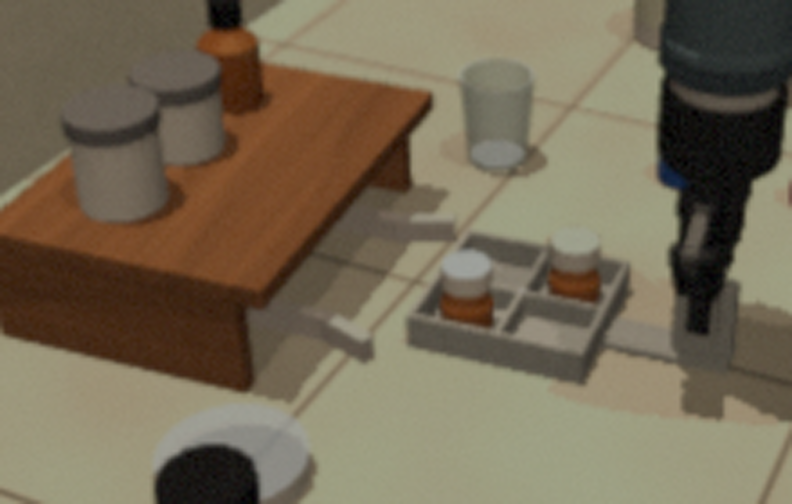

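The side crop shows the tray centred between the flared rail mouths: left rail end at (350,340), right at (440,225). The offset is under 1 mm. Next I slide it in.

>>> move_arm([
  [[1,-0.3,0],[0,0,0],1],
  [[3,0,0],[0,0,0],1],
  [[5,0,0],[0,0,0],1],
  [[5,0,0],[0,0,0],1],
  [[5,0,0],[0,0,0],1],
  [[5,0,0],[0,0,0],1],
  [[5,0,0],[0,0,0],1],
  [[5,0,0],[0,0,0],1],
  [[5,0,0],[0,0,0],1],
  [[4,0,0],[0,0,0],1],
  [[4,0,0],[0,0,0],1],
  [[3,0,0],[0,0,0],1],
])

```text
clock: 10.95
position: [0.5299, 0.038, 0.0245]
orientation: [-0.0, 0.999, 0.042, -0.001]
force: [-6.2, -1.2, 4.6]
width: 0.154
grasp_force: 59.6
```

>>> move_arm([
  [[3,0,0],[0,0,0],1],
  [[3,0,0],[0,0,0],1],
  [[3,0,0],[0,0,0],1],
  [[3,0,0],[0,0,0],1],
])

```text
clock: 11.35
position: [0.5416, 0.039, 0.0245]
orientation: [-0.0, 0.999, 0.042, -0.001]
force: [-6.4, -0.8, 5.0]
width: 0.154
grasp_force: 59.6
```

>>> move_arm([
  [[3,0,-0.3],[0,0,0],1],
  [[3,0,0],[0,0,0],1],
  [[4,0,0],[0,0,0],1],
  [[4,0,0],[0,0,0],1],
  [[4,0,0],[0,0,0],1],
  [[4,0,0],[0,0,0],1],
])

```text
clock: 11.95
position: [0.5648, 0.041, 0.0247]
orientation: [0.0, 0.999, 0.042, -0.0]
force: [-1.6, -0.4, -3.1]
width: 0.156
grasp_force: 58.4
```

>>> move_arm([
  [[4,0,0],[0,0,0],1],
  [[4,0,0],[0,0,0],1],
  [[4,0,0],[0,0,0],1],
  [[4,0,0],[0,0,0],1],
  [[4,0,0],[0,0,0],1],
  [[4,0,0],[0,0,0],1],
])

```text
clock: 12.55
position: [0.5887, 0.043, 0.0248]
orientation: [-0.0, 0.999, 0.042, -0.0]
force: [-0.9, -0.7, -2.4]
width: 0.156
grasp_force: 58.4
```

>>> move_arm([
  [[4,0,0],[0,0,0],1],
  [[4,0,0],[0,0,0],1],
  [[4,0,0],[0,0,0],1],
  [[3,0,0],[0,0,0],1],
  [[2,0,0],[0,0,0],1],
])

```text
clock: 13.05
position: [0.6057, 0.0444, 0.0248]
orientation: [0.0, 0.999, 0.042, 0.0]
force: [-1.5, -0.3, -2.7]
width: 0.156
grasp_force: 58.4
```

>>> move_arm([
  [[2,0,0],[0,0,0],1],
  [[2,0,0],[0,0,0],1],
  [[2,0,0],[0,0,0],1],
  [[2,0,0],[0,0,0],1],
  [[2,0,0],[0,0,0],1],
  [[1,0,0],[0,0,0],1],
])

```text
clock: 13.65
position: [0.6166, 0.0453, 0.0248]
orientation: [0.0, 0.999, 0.042, 0.0]
force: [-1.4, -0.7, -1.7]
width: 0.157
grasp_force: 58.4
```

>>> move_arm([
  [[1,0,0],[0,0,0],1],
  [[1,0,0],[0,0,0],1],
  [[1,0,0],[0,0,0],1],
  [[1,0,0],[0,0,0],1],
])

```text
clock: 14.05
position: [0.6203, 0.0457, 0.0248]
orientation: [-0.0, 0.999, 0.042, -0.0]
force: [-2.1, 0.1, -3.0]
width: 0.156
grasp_force: 58.4
```

>>> move_arm([
  [[1,0,0],[0,0,0],1],
  [[1,0,0],[0,0,0],1],
  [[1,0,0],[0,0,0],1],
])

```text
clock: 14.35
position: [0.6231, 0.0459, 0.0248]
orientation: [-0.0, 0.999, 0.042, -0.0]
force: [-3.1, -0.6, -2.1]
width: 0.154
grasp_force: 58.5
```

>>> move_arm([
  [[1,0,0],[0,0,0],1],
  [[1,0,0],[0,0,0],1],
  [[1,0,0],[0,0,0],1],
])

```text
clock: 14.65
position: [0.6261, 0.0461, 0.0247]
orientation: [-0.0, 0.999, 0.042, -0.0]
force: [-2.8, -0.2, -2.2]
width: 0.152
grasp_force: 58.5
```

>>> move_arm([
  [[1,0,0],[0,0,0],1],
  [[1,0,0],[0,0,0],1],
  [[1,0,0],[0,0,0],1],
])

```text
clock: 14.95
position: [0.6292, 0.0464, 0.0248]
orientation: [0.0, 0.999, 0.042, -0.0]
force: [-3.8, -0.5, -2.4]
width: 0.155
grasp_force: 58.5
```

>>> move_arm([
  [[1,0,0],[0,0,0],1],
  [[1,0,0],[0,0,0],1],
  [[1,0,0],[0,0,0],1],
])

```text
clock: 15.25
position: [0.6302, 0.0464, 0.0246]
orientation: [-0.0, 0.999, 0.042, -0.002]
force: [-12.5, -1.1, 6.1]
width: 0.154
grasp_force: 59.7
```

>>> move_arm([
  [[0,0,0],[0,0,0],1],
  [[0,0,0],[0,0,0],1],
])

```text
clock: 15.45
position: [0.6302, 0.0464, 0.0246]
orientation: [-0.0, 0.999, 0.042, -0.002]
force: [-9.6, 0.5, 3.3]
width: 0.157
grasp_force: 59.4
```

>>> move_arm([
  [[0.3,0,0],[0,0,0],1],
  [[0,0,0],[0,0,0],1],
])

```text
clock: 15.65
position: [0.6302, 0.0464, 0.0246]
orientation: [-0.0, 0.999, 0.042, -0.002]
force: [-11.6, -0.7, 4.4]
width: 0.159
grasp_force: 59.5
```

```bash
python3 - <<'E'
from h import *
pose()
E
```

```text
t 15.65 p [630.2  46.4  24.6] yaw 4.86 z [-0.005  0.    -1.   ] F [-11.6  -0.7   4.4] w 0.159 gf 59.5
```

>>> move_arm([
  [[-0.5,0,0],[0,0,0],1],
  [[-0.5,0,0],[0,0,0],1],
  [[0,0,0],[0,0,0],0.8],
  [[0,0,0],[0,0,0],0.7],
  [[0,0,0],[0,0,0],0.6],
  [[0,0,0],[0,0,0],0.5],
  [[0,0,0],[0,0,0],0.4],
  [[0,0,0],[0,0,0],0.4],
])

```text
clock: 16.45
position: [0.6317, 0.0466, 0.0249]
orientation: [0.0, 0.999, 0.042, 0.0]
force: [-0.5, 0.3, -0.4]
width: 0.6
grasp_force: 0.0
```

```bash
python3 - <<'E'
from h import *
pose();take('wrist','w6');take('side','d6')
a=load('w6')[0];b=load('d6')[0][150:290,120:340]
cv2.imwrite('pics/c6.png',np.hstack([cv2.resize(a,(400,300)),cv2.resize(b,(400,300))])[:,:,::-1])
E
```

```text
t 16.45 p [631.7  46.6  24.9] yaw 4.86 z [ 0. -0. -1.] F [-0.5  0.3 -0.4] w 0.6 gf 0.0
```

View pics/c6.png

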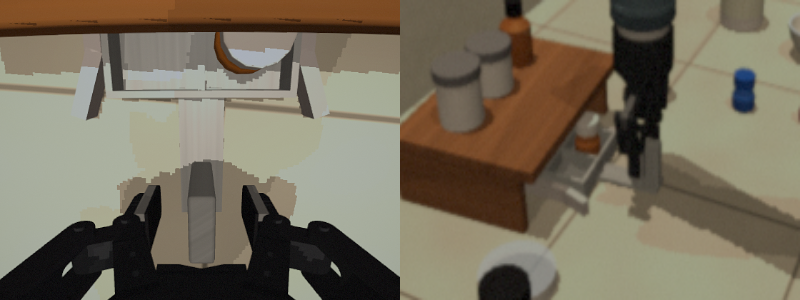

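The fingers are clear of the grip on both sides. The tray sits between the rails with its jars standing. Next I raise the arm straight up.

>>> move_arm([
  [[0,0,-5],[0,0,0],0.4],
  [[0,0,-10],[0,0,0],0.4],
  [[0,0,-20],[0,0,0],0.4],
  [[0,0,-30],[0,0,0],0.4],
  [[0,0,-30],[0,0,0],0.4],
  [[-15,0,-30],[0,0,0],0.4],
  [[-30,0,-30],[0,0,0],0.4],
  [[-30,0,-30],[0,0,0],0.4],
  [[-15,0,-15],[0,0,0],0.4],
  [[0,0,0],[0,0,0],0.4],
  [[0,0,0],[0,0,0],0.4],
])

```text
clock: 17.65
position: [0.5423, 0.0394, 0.2254]
orientation: [-0.0, 0.999, 0.043, 0.001]
force: [-0.7, 0.3, -0.2]
width: 0.599
grasp_force: 0.0
```

```bash
python3 - <<'E'
from h import *
pose();take('wrist','w7');take('side','d7');take('scene','s7')
p,d,m=load('w7');u,v=np.meshgrid(range(560),range(330));uv=np.c_[u.ravel(),v.ravel()];X=cloud(m,d,uv)*1000
k=(X[:,2]>54)&(X[:,2]<67)&(X[:,0]<665)&(X[:,0]>590)&(abs(X[:,1]-46)<30);r=cv2.minAreaRect(X[k][:,:2].astype(np.float32));print('grip',r,X[k].mean(0),k.sum())
a=load('w7')[0];b=load('d7')[0][150:290,120:340]
cv2.imwrite('pics/c7.png',np.hstack([cv2.resize(a,(400,300)),cv2.resize(b,(400,300))])[:,:,::-1])
E
```

```text
t 17.65 p [542.3  39.4 225.4] yaw 4.89 z [ 0.002  0.001 -1.   ] F [-0.7  0.3 -0.2] w 0.599 gf 0.0
grip ((628.3938598632812, 46.58561325073242), (39.76451873779297, 13.637206077575684), 5.424648761749268) [628.62115726  46.34737695  60.55805007] 777
```

View pics/c7.png

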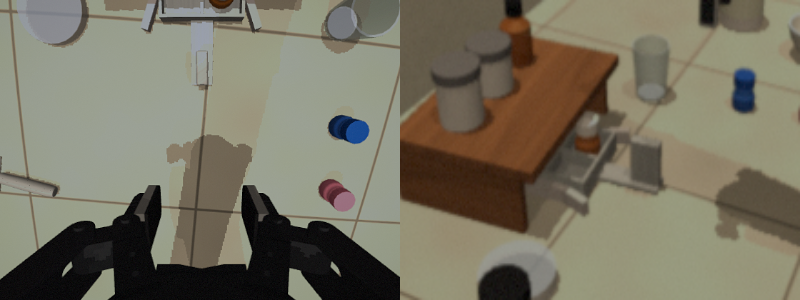

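```bash
python3 - <<'E'
from h import *
a=np.radians(4.88);ax=np.array([np.cos(a),np.sin(a)]);lat=np.array([-ax[1],ax[0]])
for f,t in(('w2',(449.5,-77.1)),('w4',(481.1,33.7)),('w6',(631.7,46.6)),('w7',(542.3,39.4))):
    p,d,m=load(f);u,v=np.meshgrid(range(560),range(330));uv=np.c_[u.ravel(),v.ravel()];X=cloud(m,d,uv)*1000
    if f=='w2': b=np.radians(16.6);A=np.array([np.cos(b),np.sin(b)])
    else: A=ax
    L=np.array([-A[1],A[0]])
    S=(X[:,:2]-t)@A;Y=(X[:,:2]-t)@L
    k=(X[:,2]>20)&(X[:,2]<28)&(abs(Y)<45)&(abs(Y)>20)&(S>40)
    # front rim edge per column
    e=[S[k&(uv[:,0]==c)].min() for c in np.unique(uv[k,0]) if (k&(uv[:,0]==c)).sum()>2]
    print(f,'front edge ahead of TCP',np.median(e).round(2),np.std(e).round(2),'abs',(np.median(e)+np.dot(t,A)).round(2))
E
```

```text
w2 front edge ahead of TCP 63.33 0.28 abs 472.07
w4 front edge ahead of TCP 63.74 0.07 abs 545.97
w6 front edge ahead of TCP 62.2 0.27 abs 695.57
w7 front edge ahead of TCP 151.49 0.22 abs 695.18
```

The front edge, measured after release, is at 695.6 mm along the shelf axis. That matches the hard-stop position while gripped (695.6 mm), so the tray did not rebound. The last views show both jars standing and the bystanders untouched.

```bash
python3 -c "
from h import *
print(ticket.job_done())"
```

```text
the job is handed in; nothing more can be done
None
```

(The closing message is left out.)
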